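Find the tin with the marble

ROBOT

A 6-joint arm with a two-finger parallel gripper is mounted at the origin on the work surface. World frame = base frame: x ahead of the robot, y to its left, z up, the work surface at z = 0. Lengths are in mm, angles in rad, forces in N, time in s.
With the tool pointing down it reaches from about 350 to 775 mm from the base axis. Payload 7.3 kg.
Tool frame: the origin (TCP) lies between the finger pads; the fingertips stand 22 mm ahead of it and the grasp point (between the pads) lies 3 mm ahead of it; z points along the fingers, x is the direction in which the jaws open and shut, and the axes are right-handed (so a half turn about z gives the same grasp; the last joint's range is limited). The gripper opens to 92 mm and grips with 3 to 60 N. Pads are 19 mm wide; open, the fingers measure 130 mm over their backs; the gripper's body (75 mm by 190 mm) begins 47 mm behind the grasp point.
Start: joints at [-1.276, 0.342, 1.524, -0, 1.275, -0.146], TCP at [224.022, -474.823, 248.741] pointing down, gripper open.
Joint ranges: [-2.53, 2.53], [-0.77, 2.02], [0.04, 2.7], [-1, 4.14], [0.28, 2.66], [-3.11, 3.11]. Speed limits (rad/s): [2.57, 2.57, 3.14, 3.14, 3.14, 3.14].

INTERFACE

Orientations are given as [roll, pitch, yaw] about the fixed x, y, z axes, in that order (R = Rz(yaw) Ry(pitch) Rx(roll)).
In Python, from plant import * gives the robot as it stands. The module is installed in compiled form; this text tells all that it offers.
- The arm moves only by the shell command python3 -m handwheel 'ROWS' [OPENING]. ROWS is a JSON object of lists of equal length, an entry for each row: "translation": the shift along the world's x, y, z in units of 15 cm (1.0 is 15 cm), a list of three; "twist": the turn about the world's z in units of 90 degrees (1.0 is 90 degrees). In form: {"translation": [[tx, ty, tz], ...], "twist": [twist, ...]}. A call has exactly 8 rows; each row shifts and turns the pose as measured when the row begins; what a row does not reach is not made up. A row lasts 1/8 s, in which the tool goes at most 62.5 mm and 10.7 degrees, less where a joint would pass 70% of its speed; a pose out of reach is approached as far as the arm can. A call with a number of a shift or a turn outside -1 to 1 is refused whole. A call with a gripper value outside its range is refused whole. OPENING is the closure in counts, from 0 (fully open) to 255 (shut), set as the call begins (- or left out, the last holds). The fingers move at their own pace and stop on an object; the grip force is fixed at half the most. Time passes only in rows, so rows that do not move let the fingers close, or fill a call up. It gives the time, the measured TCP pose, the force and the opening at its end, in the units of the state.
- get_obs(): the state, without advancing time (a new reading comes with each control period).
- capture(name): name is "scene" or "side" or "wrist"; returns a dict with "img" (400x640x3 uint8, red, green, blue), "vertical_fov" (degrees; the focal length in pixels is half the picture's height over the tangent of half this angle, whatever the lens; pixels are square), "cx", "cy" (the principal point, pixels), "world_from_camera" (4x4, takes a point from camera to world coordinates). Camera axes: x right, y up, looking along -z (the intrinsics and any distortion apply to the point x, -y, -z); pixel columns grow to the right and rows downward; lengths in mm; the calibration is good to about 2 mm. A picture is of the moment at which its call begins. There is no depth.
- close_job(): hands the job in, once; it reports no verdict.
Trained networks look in the newest picture that a camera, given by its name, has taken for a name from the list of things; names that differ only in an ending like _2 or _b are one class to them, and where a whole thing is asked for, a point or a joint stands for the part that bears it (a point fixed in the world has none). Each returns a list of dicts, best first, with "score" (0 to 1); they miss things now and then, are a little off and sometimes report something else, mostly with a low value. They report only what shows in the picture. A call takes as long as a camera call. They do not tell look-alikes from the thing itself.
- search_frame(camera, label): "position" ([x, y, z] in mm, in the coordinates of the camera as it stood for that picture, good to about 4 mm: the middle of the surface that is visible of it).
- spot_point(camera, label): "position" ([x, y, z] in mm, in the coordinates of the camera as it stood for that picture, good to about 4 mm: a listed point, or the origin of a listed thing).
The state is a dict: "time": time; "joint_positions": joint angles; "dq": joint speeds; "tau": joint torques, N m; "tool_pos": TCP position; "tcp_rot": TCP orientation; "contact_force": force on the tool from outside, world axes, zero at the start; "moment": the same for the moment, N m; "grip_width": finger opening in mm.
Only numpy, scipy, OpenCV 4.12 (cv2) and the standard library are available. Lean on these libraries where they do the work, as an engineer would, in place of code of your own. Each camera call takes 0.05 s, during which the arm holds its last target.

TASK

The marble for the painting tray is in one of the three sealed tins, so first quieten the CD player: press its stop key fully down and let it up, then press its round power key fully down and let it up, pressing no other key. Then lift the tins one after another and shake them briskly end to end to find the one that rattles, setting any silent tin back down lid up on the table. Hold the rattling tin out to the person opposite, upright and about a hand's breadth (100 mm) above the middle of the painting tray, and finish while holding it still there, with the other tins lid up on the table and the cup, jar and brush left alone.

Things in the scene. Friction and masses are not known exactly. Their poses are not given: they have to be found in the camera images.
- stop_key (a joint): stop key of the CD player, a square black key with a white square on it; the value is how far it is pressed in m: 0 up, 0.005 fully down; a spring resists with about 2 N at the start and 5 N fully down, and it comes back up when let go
- stop_key_top (a point): centre of the top face of the stop key (27 x 27 mm, faces up, about 114 mm above the table when up; it goes down with the key); it is the third of the four keys in the row on the player's deck, counted from its left end (+y), 45 mm from its neighbour, the play key
- power_key (a joint): power key of the CD player, the only round key (28 mm), standing alone at the right-hand (-y) end of the row; the value is how far it is pressed in m: 0 up, 0.005 fully down; a spring resists with about 2 N at the start and 5 N fully down, and it comes back up when let go
- power_key_top (a point): centre of the top face of the power key, faces up, about 114 mm above the table when up; 90 mm from the stop key
- play_key (a joint): play key, square with one arrow head, 45 mm to the left (+y) of the stop key; not to be pressed; the value is how far it is pressed in m: 0 up, 0.005 fully down; a spring resists with about 2 N at the start and 5 N fully down, and it comes back up when let go
- skip_key (a joint): skip key, square with two arrow heads, 90 mm to the left (+y) of the stop key; not to be pressed; the value is how far it is pressed in m: 0 up, 0.005 fully down; a spring resists with about 2 N at the start and 5 N fully down, and it comes back up when let go
- player: portable CD player, grey plastic, 260 wide (its y) x 190 deep (its x) x 105 mm high, fixed; origin at the middle of its underside, its front looks to the robot (its -x); the keys stand 9 mm above its deck near the front edge; the round disc lid and a folded carrying handle, up to 123 mm high, lie behind them
- tin_1_mid (a point): the left-most (+y) tin of the row: long slip-lid tin of bright steel, 106 mm (its x) x 56 mm (its y), 50 mm tall, sealed, about 245 g with its contents, standing upright; the point is its centre, 25 mm above its underside (z up through the lid). The three tins look and weigh the same; which of them rattles differs each time.
- tin_2_mid (a point): the middle tin of the row, alike in all to tin_1. In one of the three a loose steel marble (32 mm, 134 g, free to run 66 mm along the tin's length) rolls and knocks against the end walls when the tin is shaken or rocked end to end; the other two are packed tight with modelling clay of the same weight and stay silent. The point is its centre, axes as for tin_1
- tin_3_mid (a point): the right-most (-y) tin of the row, alike in all to tin_1; the point is its centre, axes as for tin_1
- tray_mid (a point): middle of the floor of the painting tray, 6 mm above the table; the tray is a shallow open metal tray with a sheet of paper in it, 170 mm (its x) x 250 mm (its y), rim 22 mm high, fixed, on the far side of the table
- cup: blue plastic cup, 74 mm across the rim, 85 mm tall, empty, standing to the right; origin at the centre of its underside; leave alone
- jar: amber jar with a lid, 72 mm across, 95 mm tall, standing to the right of the tray; origin at the centre of its underside; leave alone
- brush: paint brush, 190 mm long, lying on the table in front of the player; origin on the underside near its middle; leave alone
Not all that is in view belongs to the job. Leave any green look-alike of the part that bears tin_3_mid alone.

How it is judged:
By the outcome, as a careful person would: the job done as asked, in the order asked, and still so for the second after the job is handed in, while the arm keeps its last pose, push and grip.
It also fails if it takes over 72 s, if anything falls off the work surface, if the arm or the gripper's body presses on something with over 40 N, if the wrist force passes 120 N, or if a joint passes its speed limit or range.

## Working session

There is one attempt and no reset: what is moved stays moved. The work goes in short steps, Python scripts to look and compute and a shell command to move; the robot and the scene stay as the last step left them, time stands still between calls to the robot, and variables do not carry over. Pictures are saved under pics/ and viewed, and the job is handed in when it is done.

```bash
mkdir -p pics
cat > h.py <<'E'
from plant import *
import numpy as np, cv2
def snap(n,f):
    c=capture(n); cv2.imwrite('pics/'+f,cv2.cvtColor(c['img'],cv2.COLOR_RGB2BGR)); return c
def w(c,p):
    return (np.array(c['world_from_camera'])@np.r_[p,1])[:3]
E
python3 - <<'E'
from h import *
print(get_obs())
for n in ['scene','side']:
    c=snap(n,n+'0.png'); print(n,c['vertical_fov'],c['cx'],c['cy'],[k for k in c]); print(np.round(c['world_from_camera'],3).tolist())
    for l in ['stop_key_top','power_key_top','tin_1_mid','tray_mid','player','cup','jar','brush']:
        for d in spot_point(n,l): print(l,round(d['score'],2),np.round(w(c,d['position'])))
print(get_obs()['time'])
E
```

```text
{'time': 0.0, 'joint_positions': array([-1.27596758e+00,  3.42705200e-01,  1.52502175e+00,  7.02761480e-06,
        1.27542539e+00, -1.46012146e-01]), 'dq': array([-0.0010024 , -0.00053386, -0.00183883, -0.00093935, -0.00119351,
        0.00056387]), 'tau': array([-1.11443722e-03, -4.31248212e+01, -2.44212538e+01,  7.17292889e-02,
        5.61598269e-02, -1.34935053e-04]), 'tool_pos': array([ 223.92095813, -474.42737967,  248.05239372]), 'tcp_rot': array([-3.14135908e+00,  1.54211827e-03, -1.12995730e+00]), 'contact_force': array([-0.29678029,  0.05179431, -0.48395891]), 'moment': array([ 0.02355784, -0.01963551,  0.01746099]), 'grip_width': 91.4519607750911}
scene 46.87164455717612 322.6240394635532 198.20225070449047 ['img', 'vertical_fov', 'cx', 'cy', 'world_from_camera']
[[0.814, -0.33, 0.479, 1064.274], [0.581, 0.479, -0.657, -845.265], [-0.012, 0.813, 0.582, 791.301], [0.0, 0.0, 0.0, 1.0]]
stop_key_top 0.37 [536. 332. 115.]
power_key_top 0.5 [ 465. -118.   26.]
power_key_top 0.47 [526. 239. 113.]
tin_1_mid 0.57 [471.  31.  28.]
tin_1_mid 0.27 [ 657. -389.    3.]
tray_mid 0.75 [ 695. -104.    7.]
player 0.65 [600. 321.   1.]
player 0.42 [374. 255.  -3.]
cup 0.65 [ 551. -478.    2.]
cup 0.59 [470.  31.  26.]
jar 0.56 [ 656. -389.    2.]
brush 0.97 [373. 256.  -1.]
side 43.28962564937188 319.1493085715884 210.94122691851774 ['img', 'vertical_fov', 'cx', 'cy', 'world_from_camera']
[[-0.993, 0.07, -0.093, 327.008], [-0.117, -0.593, 0.797, 1114.538], [0.0, 0.802, 0.597, 967.084], [0.0, 0.0, 0.0, 1.0]]
stop_key_top 0.62 [533. 329. 117.]
stop_key_top 0.29 [ 489. -261.   30.]
power_key_top 0.55 [524. 240. 115.]
tin_1_mid 0.75 [471.  35.  27.]
tray_mid 0.59 [692. -99.   7.]
player 0.88 [599. 328.  -2.]
cup 0.76 [ 549. -478.    3.]
jar 0.79 [ 658. -389.   -1.]
brush 0.81 [371. 251.   3.]
0.9
```

View pics/scene0.png

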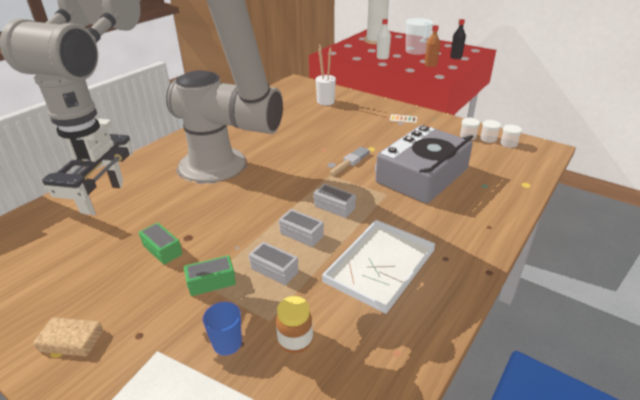

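View pics/side0.png

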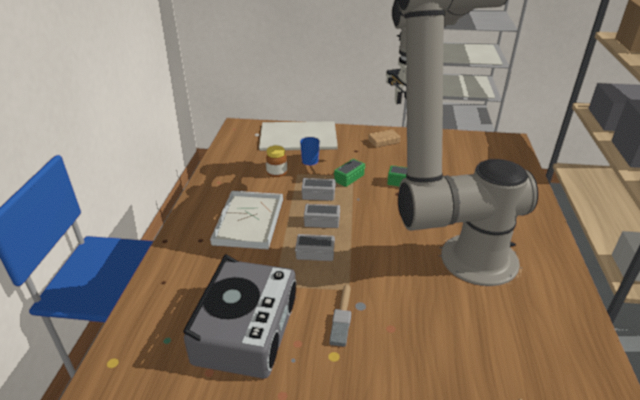

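Run:
```python
import cv2
a=cv2.imread('pics/scene0.png');b=cv2.imread('pics/side0.png')
def cr(i,x,y,w,h,f):return cv2.resize(i[y:y+h,x:x+w],None,fx=f,fy=f,interpolation=cv2.INTER_CUBIC)
cv2.imwrite('pics/c1.png',cr(a,370,110,110,90,7))
cv2.imwrite('pics/c2.png',cr(b,190,250,120,90,6))
cv2.imwrite('pics/c3.png',cr(a,230,170,140,120,5))
cv2.imwrite('pics/c4.png',cr(b,285,165,70,100,6))
```

```text
(no output)
```

View pics/c1.png

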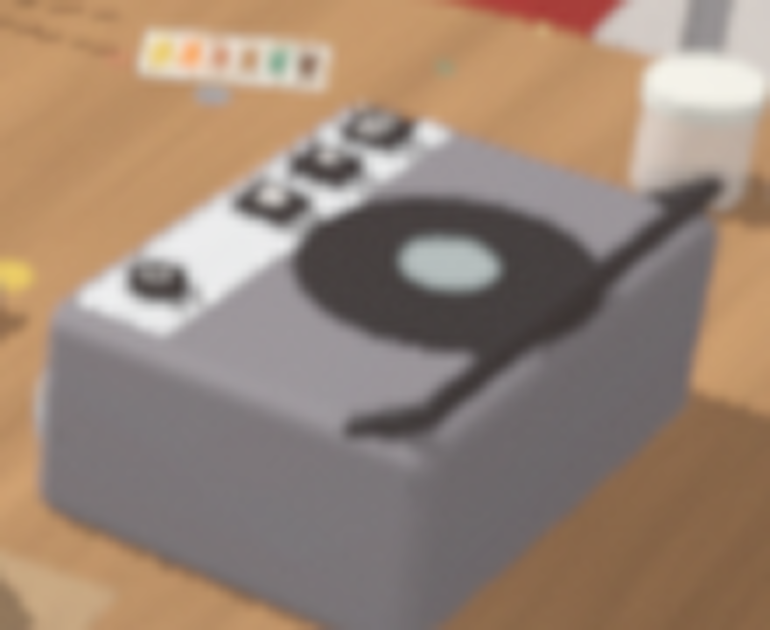

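View pics/c2.png

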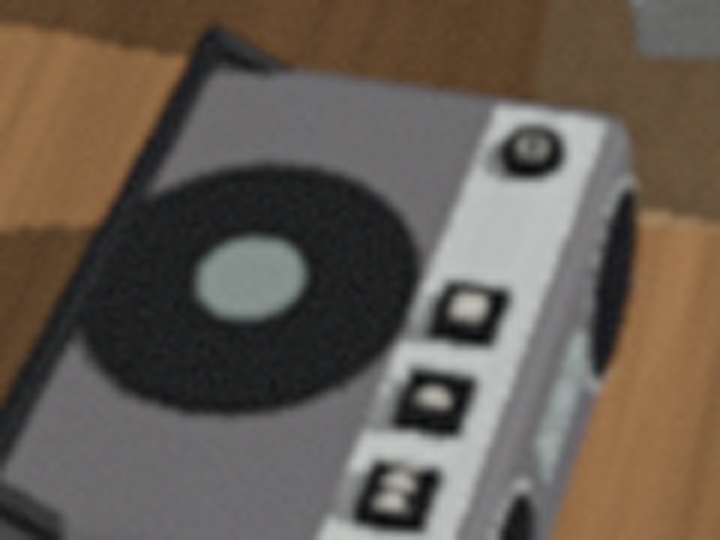

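View pics/c3.png

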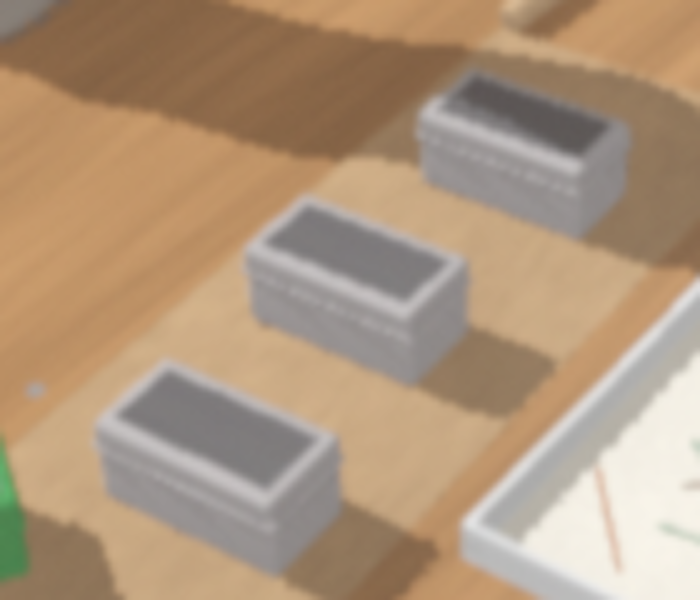

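View pics/c4.png

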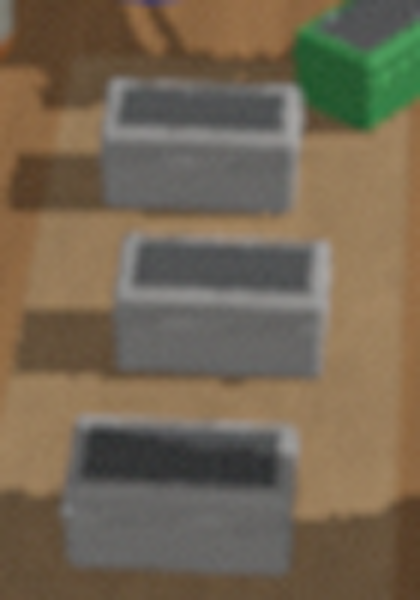

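```bash
cat >> h.py <<'E'
def ray(c,u,v,z):
    f=200/np.tan(np.radians(c['vertical_fov'])/2)
    T=np.array(c['world_from_camera']); d=T[:3,:3]@np.array([(u-c['cx'])/f,-(v-c['cy'])/f,-1]); o=T[:3,3]
    return o+d*(z-o[2])/d[2]
E
python3 - <<'E'
from h import *
A=capture('scene');B=capture('side')
def p(c,x,y,s,u,v,z): return ray(c,x+(u+.5)/s-.5,y+(v+.5)/s-.5,z)
for n,a,b in [('stop',(272,200),(470,305)),('play',(328,163),(433,398)),('skip',(378,126),(397,485)),('pow',(158,278),(532,147))]:
    print(n,p(A,370,110,7,*a,114).round(1),p(B,190,250,6,*b,114).round(1))
S=[[(420,120),(480,70),(630,128),(580,172)],[(248,250),(308,198),(467,262),(412,312)],[(98,425),(165,362),(340,440),(270,502)]]
D=[[(80,415),(297,428),(293,492),(65,482)],[(128,235),(328,242),(325,300),(117,298)],[(118,78),(300,85),(300,138),(103,135)]]
for i in range(3):
    q=np.array([p(A,230,170,5,*a,50) for a in S[i]]);r=np.array([p(B,285,165,6,*a,50) for a in D[i]])
    def an(v): return np.degrees(np.arctan2(v[1],v[0])).round(1)
    print(i+1,q.mean(0).round(1),r.mean(0).round(1),an(q[2]-q[1]),an(q[3]-q[0]),an(r[0]-r[1]),an(r[3]-r[2]),
     np.linalg.norm(q[2]-q[1]).round(),np.linalg.norm(q[1]-q[0]).round(),np.linalg.norm(r[1]-r[0]).round())
for cam,c in (('scene',A),('side',B)):
  for l in ['tin_1_mid','tin_2_mid','tin_3_mid','tray_mid','stop_key_top','power_key_top','play_key','skip_key']:
    print(cam,l,[(round(d['score'],2),np.round(w(c,d['position'])).tolist()) for d in (spot_point(cam,l) if l[-3:]!='key' else search_frame(cam,l))])
print(get_obs()['time'])
E
```

```text
stop [540.3 326.8 114. ] [537. 330. 114.]
play [545. 372. 114.] [541.4 377.3 114. ]
skip [547.7 417.5 114. ] [545.7 418.9 114. ]
pow [532.2 237.9 114. ] [529.2 242.  114. ]
1 [471.1  28.3  50. ] [465.5  29.   50. ] -0.1 5.5 1.3 2.9 102.0 60.0 104.0
2 [ 466.6 -120.1   50. ] [ 462.8 -119.4   50. ] 2.1 4.7 3.3 5.8 102.0 53.0 104.0
3 [ 493.9 -263.7   50. ] [ 489.9 -265.    50. ] 2.8 3.9 2.7 5.1 105.0 52.0 102.0
scene tin_1_mid [(0.94, [471.0, 31.0, 27.0])]
scene tin_2_mid [(0.55, [465.0, -118.0, 23.0])]
scene tin_3_mid [(0.83, [490.0, -261.0, 27.0]), (0.75, [395.0, -375.0, 25.0]), (0.61, [206.0, -368.0, 27.0])]
scene tray_mid [(0.88, [696.0, -100.0, 8.0])]
scene stop_key_top [(0.38, [533.0, 332.0, 114.0])]
scene power_key_top [(0.37, [532.0, 244.0, 116.0])]
scene play_key [(0.48, [543.0, 368.0, 114.0])]
scene skip_key []
side tin_1_mid []
side tin_2_mid [(0.76, [466.0, -116.0, 30.0])]
side tin_3_mid [(0.95, [398.0, -381.0, 32.0]), (0.87, [490.0, -264.0, 28.0]), (0.53, [210.0, -371.0, 28.0])]
side tray_mid [(0.75, [692.0, -97.0, 7.0]), (0.39, [490.0, -264.0, 27.0])]
side stop_key_top [(0.58, [525.0, 243.0, 118.0]), (0.49, [536.0, 329.0, 117.0])]
side power_key_top [(0.55, [530.0, 240.0, 118.0])]
side play_key []
side skip_key [(0.72, [541.0, 426.0, 113.0])]
1.8
```

Keys chosen: stop at side pixel (268,301), power at (278,274); not to be taken for them are play (262,316) and skip (256,331). Tins are the bright steel ones at scene pixels (334,199), (301,226), (274,262); the green look-alikes are at (160,242) and (210,274). The crops confirm this.

```bash
python3 -m handwheel '{"translation":[[0.26,0.32,0],[0.26,0.32,0],[0.26,0.32,0],[0.26,0.32,0],[0.1,0.4,-0.05],[0.1,0.4,-0.05],[0.1,0.4,-0.05],[0.1,0.4,-0.05]],"twist":[-0.08,-0.08,-0.08,0,0,0,0,0]}' 255
```

```text
time: 2.8
tool_pos: [442.1, -41.1, 219.6]
tcp_rot: [-3.136, -0.004, -1.529]
contact_force: [2.4, 0.3, 0.3]
grip_width: 16.2
```

```bash
python3 -m handwheel '{"translation":[[0.1,0.4,0],[0.1,0.4,0],[0.1,0.4,-0.05],[0.1,0.4,-0.05],[0.1,0.4,-0.05],[0.1,0.4,-0.05],[0.03,0.08,-0.05],[0,0,0]],"twist":[0,0,0,0,0,0,0,0]}'
python3 - <<'E'
from h import *
c=snap('wrist','w1.png');print(np.round(c['world_from_camera'],3).tolist(),c['vertical_fov'])
for l in ['stop_key_top','power_key_top','play_key','skip_key']:
    print(l,[(round(d['score'],2),np.round(w(c,d['position']),1).tolist()) for d in (spot_point('wrist',l) if l[-3:]!='key' else search_frame('wrist',l))])
o=get_obs();print(o['tool_pos'],o['tcp_rot'],o['grip_width'])
E
```

```text
time: 3.8
tool_pos: [535.4, 337.0, 181.2]
tcp_rot: [-3.133, -0.005, -1.524]
contact_force: [-0.1, -0.1, -0.0]
grip_width: 0.3
[[0.047, 0.956, 0.289, 614.51], [-0.999, 0.044, 0.019, 342.111], [0.005, -0.29, 0.957, 318.46], [0.0, 0.0, 0.0, 1.0]] 70.48068292603524
stop_key_top [(0.68, [534.6, 333.3, 115.7])]
power_key_top [(0.63, [528.1, 244.0, 114.6])]
play_key [(0.84, [541.8, 375.5, 112.3])]
skip_key [(0.74, [548.9, 420.7, 114.2]), (0.7, [539.1, 330.9, 113.7])]
[536.22167906 335.59919749 183.19905367] [-3.13066381 -0.00381733 -1.52649359] 0.2799840346366228
```

View pics/w1.png

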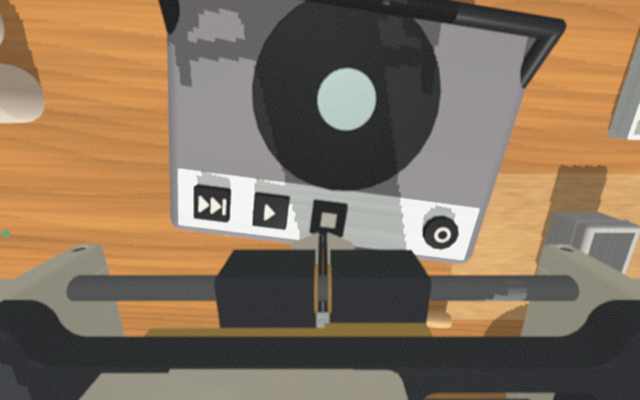

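Run:
```python
from h import *
c=capture('wrist')
for n,u,v in [('stop',329,218),('play',270,211),('skip',212,203),('pow',441,232)]: print(n,ray(c,u,v,114).round(1))
print(get_obs()['tool_pos'])
i=cv2.imread('pics/w1.png')[150:350,200:480];cv2.imwrite('pics/w1c.png',cv2.resize(i,None,fx=2.8,fy=2.8))
```

```text
stop [538.8 330.9 114. ]
play [542.6 376.6 114. ]
skip [547.2 420.7 114. ]
pow [530.9 241.9 114. ]
[536.25347704 335.71853735 183.22580621]
```

View pics/w1c.png

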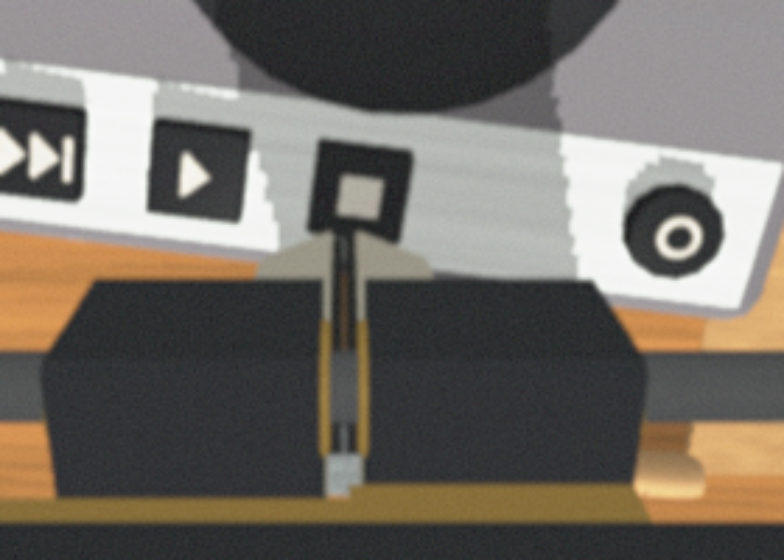

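```bash
python3 -m handwheel '{"translation":[[0.01,-0.035,-0.1],[0,0,-0.1],[0,0,-0.08],[0,0,0],[0,0,-0.03],[0,0,-0.02],[0,0,-0.01],[0,0,0]],"twist":[0,0,0,0,0,0,0,0]}'
```

```text
time: 5.1
tool_pos: [538.1, 328.4, 132.1]
tcp_rot: [-3.129, -0.004, -1.528]
contact_force: [-2.1, -1.6, 4.4]
grip_width: 0.4
```

```bash
python3 -m handwheel '{"translation":[[0,0.01,-0.015],[0,0,-0.015],[0,0,-0.01],[0,0,-0.01],[0,0,-0.01],[0,0,-0.01],[0,0,-0.01],[0,0,-0.01]],"twist":[0,0,0,0,0,0,0,0]}'
```

```text
time: 6.1
tool_pos: [538.3, 329.3, 131.2]
tcp_rot: [-3.12, -0.004, -1.526]
contact_force: [-3.9, -2.6, 10.3]
grip_width: 0.0
```

```bash
python3 -m handwheel '{"translation":[[0,0,0.1],[0,0,0.15],[0,0,0],[-0.02,-0.25,0],[-0.025,-0.32,0],[0,0,0],[0,0,0],[0,0,0]],"twist":[0,0,0,0,0,0,0,0]}'
python3 - <<'E'
from h import *
c=snap('wrist','w2.png');o=get_obs();print(o['tool_pos'],o['contact_force'])
for l in ['stop_key_top','power_key_top']:
    print(l,[(round(d['score'],2),np.round(w(c,d['position']),1).tolist()) for d in spot_point('wrist',l)])
E
```

```text
time: 7.1
tool_pos: [530.5, 244.2, 167.1]
tcp_rot: [-3.122, -0.003, -1.524]
contact_force: [-1.0, 1.3, 0.3]
grip_width: 0.6
[530.44215245 244.3283715  167.11963124] [-0.40072637  1.1225769  -0.88004111]
stop_key_top [(0.66, [531.8, 332.5, 113.7])]
power_key_top [(0.73, [528.9, 242.7, 113.2])]
```

View pics/w2.png

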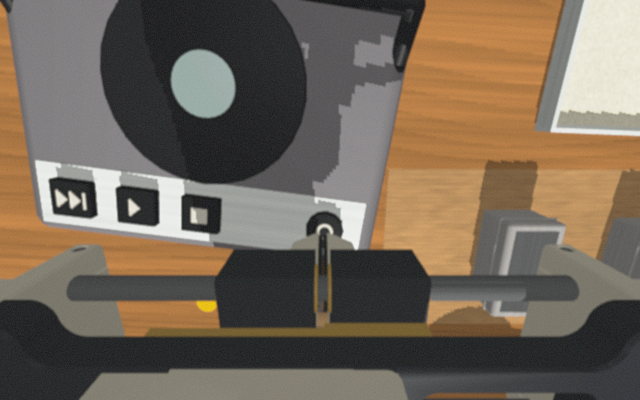

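The wrist view shows the fingertips over the round power key (323,230); the stop key at (201,214) is back up.

```bash
python3 -m handwheel '{"translation":[[0,-0.015,-0.1],[0,0,-0.09],[0,0,-0.03],[0,0,-0.02],[0,0,-0.015],[0,0,-0.01],[0,0,-0.01],[0,0,-0.01]],"twist":[0,0,0,0,0,0,0,0]}'
```

```text
time: 8.25
tool_pos: [530.4, 242.7, 131.2]
tcp_rot: [-3.116, -0.002, -1.522]
contact_force: [-5.2, -2.1, 11.4]
grip_width: 0.3
```

```bash
python3 -m handwheel '{"translation":[[0,0,0.1],[0,0,0.25],[0,0,0.25],[-0.1,-0.35,0],[-0.1,-0.35,0],[-0.1,-0.35,0],[-0.1,-0.35,0],[0,0,0]],"twist":[0,0,0,0,0,0,0,0]}' 0
python3 - <<'E'
from h import *
c=snap('wrist','w3.png');o=get_obs();print(o['tool_pos'],o['tcp_rot'],o['contact_force'],o['moment'],o['grip_width'])
print([(round(d['score'],2),np.round(w(c,d['position']),1).tolist()) for d in spot_point('wrist','tin_1_mid')])
c=snap('side','s3.png')
E
```

```text
time: 9.25
tool_pos: [468.8, 27.5, 227.4]
tcp_rot: [-3.111, -0.003, -1.52]
contact_force: [1.0, 0.7, 0.0]
grip_width: 75.7
[469.3626713   28.9140702  227.52439024] [-3.11076281e+00 -2.68133519e-03 -1.51883875e+00] [-0.62093917 -0.10434944 -0.07657949] [ 0.07365666  0.03831584 -0.0027636 ] 79.84530799275562
[(0.74, [465.8, 35.8, 24.0])]
```

View pics/w3.png

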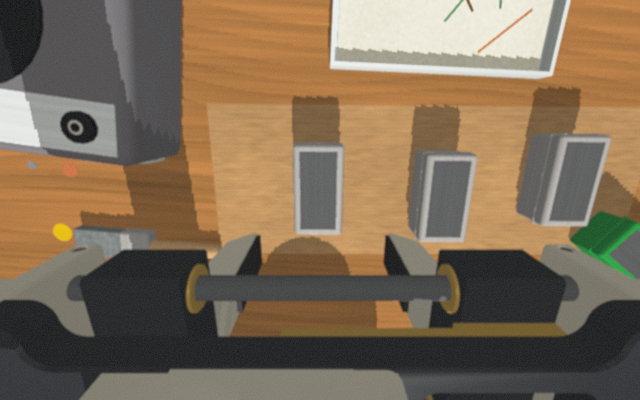

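Run:
```python
from h import *
c=capture('wrist')
for Q in [[(295,145),(343,145),(341,233),(297,235)],[(425,153),(476,154),(466,241),(417,238)],[(559,135),(609,137),(592,224),(543,222)]]:
    q=np.array([ray(c,*a,50) for a in Q]);print(q.mean(0).round(1),q.round(0)[:,:2].tolist(),np.degrees(np.arctan2(*(q[0]-q[3])[1::-1])),np.degrees(np.arctan2(*(q[1]-q[2])[1::-1])))
o=get_obs();print(o['tool_pos'],o['time'])
from scipy.spatial.transform import Rotation as R
print(R.from_euler('xyz',o['tcp_rot']).as_matrix().round(3))
```

```text
[468.1  34.7  50. ] [[519.0, 64.0], [522.0, 11.0], [418.0, 6.0], [413.0, 58.0]] 2.9753854555918404 2.9638969599420255
[ 468.  -112.5   50. ] [[518.0, -80.0], [520.0, -137.0], [416.0, -146.0], [417.0, -86.0]] 3.299523849386907 4.871503416789656
[ 496.  -256.8   50. ] [[546.0, -224.0], [547.0, -279.0], [446.0, -292.0], [445.0, -233.0]] 5.20703628998144 7.265432832148484
[469.84317958  31.16427506 227.0632263 ] 9.45
[[ 0.056 -0.998  0.031]
 [-0.998 -0.056 -0.001]
 [ 0.002 -0.03  -1.   ]]
```

```bash
python3 -m handwheel '{"translation":[[0,0,-0.3],[0,0,-0.3],[0,0,-0.3],[0,0,-0.2],[0,0,-0.1],[0,0,-0.07],[0,0,0],[0,0,0]],"twist":[0,0,0,0,0,0,0,0]}' 0
```

```text
time: 10.45
tool_pos: [473.3, 41.0, 31.5]
tcp_rot: [-3.106, -0.002, -1.498]
contact_force: [-0.3, -0.7, 0.4]
grip_width: 91.6
```

```bash
python3 -m handwheel '{"translation":[[-0.03,-0.06,-0.005],[0,0,0],[0,0,0],[0,0,0],[0,0,0],[0,0,0],[0,0,0],[0,0,0]],"twist":[-0.013,0,0,0,0,0,0,0]}' 255
```

```text
time: 11.45
tool_pos: [469.5, 31.0, 32.4]
tcp_rot: [-3.102, -0.002, -1.521]
contact_force: [-0.6, -0.9, 0.0]
grip_width: 56.1
```

```bash
cat > samp.py <<'E'
from h import *
import sys
M=[]
for i in range(int(sys.argv[1])):
    capture('wrist'); o=get_obs(); M.append(np.r_[o['time'],o['tool_pos'][0],o['contact_force'],o['moment'],o['tau'][[1,2,4]]])
M=np.array(M); np.set_printoptions(suppress=True,linewidth=150); print(M.round(3)); print(M.mean(0).round(3),'\n',M.std(0).round(3)); print(o['tool_pos'],o['tcp_rot'],o['grip_width'])
E
python3 -m handwheel '{"translation":[[0,0,0.3],[0,0,0.35],[0,0,0],[0.4,0.02,0],[-0.4,-0.02,0],[0.4,0.02,0],[-0.4,-0.02,0],[0.4,0.02,0]],"twist":[0,0,0,0,0,0,0,0]}'; python3 samp.py 14
```

```text
time: 12.45
tool_pos: [503.2, 38.1, 102.1]
tcp_rot: [3.058, 0.013, -1.521]
contact_force: [1.9, -0.8, -2.8]
grip_width: 55.8
[[ 12.5   526.671  15.526  -0.807   0.656   0.012  -1.126  -0.037 -52.863   7.647   6.713]
 [ 12.55  530.195   2.565  -0.363  -1.735   0.028  -0.129   0.022 -42.941 -15.662   1.119]
 [ 12.6   529.889  -0.158  -0.374  -2.145   0.035  -0.045   0.011 -47.026 -19.916   0.107]
 [ 12.65  529.196  -0.804   0.897  -1.877  -0.     -0.021  -0.008 -47.881 -20.849  -0.043]
 [ 12.7   528.812  -0.437   0.014  -2.59   -0.004  -0.019   0.058 -47.993 -20.862   0.002]
 [ 12.75  528.732  -0.191   0.303  -3.038  -0.015   0.011  -0.039 -48.003 -20.726   0.056]
 [ 12.8   528.762  -0.001   0.945  -1.669   0.055  -0.019   0.044 -48.033 -20.625   0.087]
 [ 12.85  528.85    0.236   1.294  -1.886   0.042   0.017   0.008 -48.094 -20.575   0.101]
 [ 12.9   528.974   0.902   0.965  -1.834  -0.008   0.      0.051 -48.173 -20.561   0.106]
 [ 12.95  529.073  -0.246  -0.014  -2.833  -0.019  -0.042   0.013 -48.256 -20.565   0.107]
 [ 13.    529.142  -0.259   0.166  -2.823   0.032  -0.004  -0.009 -48.333 -20.577   0.108]
 [ 13.05  529.223   0.141   0.372  -2.716   0.01    0.009   0.006 -48.4   -20.591   0.107]
 [ 13.1   529.252  -0.225   0.398  -2.397  -0.012  -0.033   0.007 -48.454 -20.604   0.107]
 [ 13.15  529.28    0.044   0.502  -1.731  -0.002  -0.052   0.018 -48.495 -20.615   0.107]]
[ 12.825 529.004   1.221   0.307  -2.044   0.011  -0.104   0.01  -48.068 -18.22    0.627] 
 [0.202 0.76  4.042 0.572 0.879 0.023 0.286 0.028 1.908 7.288 1.709]
[529.27956795  35.83982165 114.65299309] [ 3.10948649  0.00682357 -1.52070331] 56.08782706575942
```

```bash
python3 -m handwheel '{"translation":[[-0.4,-0.02,0.03],[0.4,0.02,0.03],[-0.4,-0.02,0.03],[0.4,0.02,0.03],[-0.4,-0.02,0.03],[0.4,0.02,0.03],[-0.4,-0.02,0],[0,0,0]],"twist":[0,0,0,0,0,0,0,0]}'; python3 samp.py 12
```

```text
time: 14.15
tool_pos: [474.7, 37.6, 111.5]
tcp_rot: [2.966, 0.024, -1.522]
contact_force: [0.5, 0.5, -2.3]
grip_width: 56.1
[[ 14.2   479.508   2.387  -0.184  -1.931  -0.004  -0.279  -0.018 -46.091 -14.538   1.967]
 [ 14.25  480.689   0.565  -0.389  -1.867   0.018  -0.222  -0.018 -45.914 -17.984   0.989]
 [ 14.3   480.957  -0.275   0.854  -2.078  -0.032  -0.158   0.049 -46.446 -18.93    0.814]
 [ 14.35  480.93   -0.108   0.828  -3.169  -0.019  -0.162   0.002 -46.694 -19.282   0.796]
 [ 14.4   480.813  -0.017  -0.747  -2.364  -0.016  -0.131   0.034 -46.817 -19.427   0.803]
 [ 14.45  480.677   0.194  -0.12   -2.2     0.052  -0.156   0.022 -46.885 -19.491   0.81 ]
 [ 14.5   480.52   -0.203  -0.028  -2.923  -0.023  -0.169   0.016 -46.925 -19.517   0.815]
 [ 14.55  480.422  -0.284   0.955  -2.39    0.022  -0.122  -0.027 -46.946 -19.524   0.818]
 [ 14.6   480.311   0.305   0.102  -2.963   0.032  -0.147  -0.017 -46.957 -19.52    0.82 ]
 [ 14.65  480.247  -0.293  -0.457  -2.304   0.039  -0.182  -0.    -46.96  -19.511   0.822]
 [ 14.7   480.169  -0.759   0.182  -2.998   0.001  -0.198   0.037 -46.96  -19.5     0.823]
 [ 14.75  480.122   0.841   0.253  -2.399   0.092  -0.083  -0.023 -46.957 -19.49    0.824]]
[ 14.475 480.447   0.196   0.104  -2.465   0.013  -0.167   0.005 -46.713 -18.893   0.925] 
 [0.173 0.395 0.778 0.522 0.423 0.035 0.048 0.025 0.351 1.381 0.318]
[480.12186281  37.09025599 113.68933675] [ 2.97654706  0.0225816  -1.52237036] 56.13005297546671
```

```bash
python3 -m handwheel '{"translation":[[0.1,0,0.05],[0.1,0,0.05],[0.1,0,0],[0.05,0,0],[0,0,0],[-0.1,0,0],[-0.1,0,0],[0,0,0]],"twist":[0,0,0,0,0,0,0,0]}'; python3 samp.py 2
```

```text
time: 15.75
tool_pos: [500.9, 37.3, 128.3]
tcp_rot: [2.972, 0.023, -1.522]
contact_force: [0.2, -0.4, -2.2]
grip_width: 55.9
[[ 15.8   501.647   0.154   0.862  -2.747   0.022  -0.144  -0.009 -48.946 -20.201   0.867]
 [ 15.85  502.241  -0.04    0.032  -1.522   0.021  -0.175   0.047 -48.992 -20.101   0.903]]
[ 15.825 501.944   0.057   0.447  -2.134   0.022  -0.16    0.019 -48.969 -20.151   0.885] 
 [0.025 0.297 0.097 0.415 0.613 0.    0.015 0.028 0.023 0.05  0.018]
[502.24140258  37.21216467 128.46833204] [ 2.9741073   0.02286399 -1.52228001] 55.46569365339537
```

```bash
python3 -m handwheel '{"translation":[[0.4,0,0],[0.4,0,0],[0,0,0],[0,0,0],[-0.1,0,0],[-0.1,0,0],[-0.1,0,0],[-0.1,0,0]],"twist":[0,0,0,0,0,0,0,0]}'; python3 samp.py 2
```

```text
time: 16.85
tool_pos: [558.4, 37.5, 126.4]
tcp_rot: [2.966, 0.024, -1.522]
contact_force: [0.3, -0.7, -1.8]
grip_width: 55.4
[[ 16.9   556.422  -1.638   0.243  -1.975   0.003  -0.058   0.038 -53.048 -26.43   -0.366]
 [ 16.95  557.839   0.77    0.111  -1.835  -0.028  -0.118   0.037 -55.074 -21.218   0.823]]
[ 16.925 557.13   -0.434   0.177  -1.905  -0.012  -0.088   0.038 -54.061 -23.824   0.229] 
 [0.025 0.709 1.204 0.066 0.07  0.015 0.03  0.    1.013 2.606 0.595]
[557.83900687  37.62665091 126.57312941] [ 2.96525373  0.02379381 -1.52241347] 55.77508756267103
```

```bash
python3 -m handwheel '{"translation":[[-0.4,0,0],[-0.4,0,0],[0,0,0],[0,0,0],[0,0,0],[0,0,0],[0,0,0],[0,0,0]],"twist":[0,0,0,0,0,0,0,0]}'; python3 samp.py 2
```

```text
time: 17.95
tool_pos: [437.8, 37.4, 127.3]
tcp_rot: [2.971, 0.023, -1.523]
contact_force: [0.7, 0.1, -2.6]
grip_width: 56.4
[[ 18.    437.747   0.027   0.846  -2.142  -0.008  -0.13    0.05  -42.546 -18.996   0.895]
 [ 18.05  437.618  -0.543  -0.704  -2.136   0.012  -0.129   0.033 -42.416 -19.164   0.847]]
[ 18.025 437.682  -0.258   0.071  -2.139   0.002  -0.129   0.042 -42.481 -19.08    0.871] 
 [0.025 0.065 0.285 0.775 0.003 0.01  0.    0.008 0.065 0.084 0.024]
[437.61764123  37.36584093 127.26600202] [ 2.97070731  0.02318341 -1.52270509] 56.039658910754426
```

```bash
python3 -m handwheel '{"translation":[[0.4,0,0],[0.4,0,0],[-0.4,0,0],[-0.4,0,0],[0,0,0],[0,0,0],[0,0,0],[0,0,0]],"twist":[0,0,0,0,0,0,0,0]}'; python3 samp.py 2
```

```text
time: 19.05
tool_pos: [445.3, 36.6, 121.1]
tcp_rot: [2.968, 0.023, -1.523]
contact_force: [-0.1, 0.2, -2.9]
grip_width: 55.8
[[ 19.1   445.293   0.447  -0.253  -2.416  -0.013  -0.135  -0.015 -43.444 -18.692   0.932]
 [ 19.15  445.062  -0.392   0.598  -2.806   0.041  -0.201  -0.074 -43.454 -19.013   0.869]]
[ 19.125 445.178   0.028   0.173  -2.611   0.014  -0.168  -0.045 -43.449 -18.853   0.9  ] 
 [0.025 0.116 0.419 0.425 0.195 0.027 0.033 0.03  0.005 0.161 0.031]
[445.06193214  36.55645089 121.06892226] [ 2.96762831  0.02343296 -1.52323727] 55.8641046892484
```

```bash
python3 -m handwheel '{"translation":[[0.25,0,0],[0.25,0,0],[0.25,0,0],[0.25,0,0],[0,0,0],[-0.4,0,0],[-0.4,0,0],[0,0,0]],"twist":[0,0,0,0,0,0,0,0]}'; python3 samp.py 9
```

```text
time: 20.15
tool_pos: [471.8, 36.9, 117.5]
tcp_rot: [2.958, 0.025, -1.523]
contact_force: [0.8, 0.4, -1.6]
grip_width: 56.0
[[ 20.2   475.566   1.324  -0.926  -1.864   0.001  -0.182  -0.036 -46.539 -17.392   1.132]
 [ 20.25  478.153  -0.08   -0.437  -2.979   0.045  -0.209  -0.004 -46.831 -17.509   1.119]
 [ 20.3   479.502  -0.048  -0.374  -1.652   0.02   -0.24   -0.049 -47.025 -18.281   1.018]
 [ 20.35  480.094   0.204   0.338  -1.165   0.076  -0.199   0.021 -47.184 -18.899   0.942]
 [ 20.4   480.217  -0.653  -0.293  -2.304   0.037  -0.175   0.06  -47.252 -19.3     0.899]
 [ 20.45  480.11   -0.407  -0.591  -1.572   0.005  -0.148  -0.009 -47.249 -19.534   0.879]
 [ 20.5   479.893  -0.344  -1.309  -2.88    0.045  -0.171   0.026 -47.205 -19.655   0.87 ]
 [ 20.55  479.676  -0.327   0.201  -3.247   0.008  -0.215  -0.018 -47.142 -19.709   0.867]
 [ 20.6   479.457  -1.177  -0.337  -1.854   0.008  -0.151  -0.062 -47.077 -19.723   0.867]]
[ 20.4   479.185  -0.168  -0.414  -2.169   0.027  -0.188  -0.008 -47.056 -18.889   0.955] 
 [0.129 1.407 0.646 0.478 0.68  0.024 0.029 0.037 0.221 0.885 0.102]
[479.45672369  36.2557704  118.21325891] [ 2.96787813  0.02332893 -1.52335969] 56.02818154028766
```

```bash
python3 -m handwheel '{"translation":[[-0.06,-0.03,-0.2],[0,0,-0.2],[0,0,-0.06],[0,0,-0.03],[0,0,-0.03],[0,0,-0.03],[0,0,-0.02],[0,0,-0.02]],"twist":[0,0,0,0,0,0,0,0]}'
```

```text
time: 21.6
tool_pos: [469.8, 31.7, 35.3]
tcp_rot: [2.966, 0.022, -1.523]
contact_force: [-7.4, -0.0, 13.1]
grip_width: 56.0
```

```bash
python3 -m handwheel '{"translation":[[0,0,-0.015],[0,0,-0.015],[0,0,-0.015],[0,0,0],[0,0,0],[0,0,0],[0,0,0],[0,0,0]],"twist":[0,0,0,0,0,0,0,0]}'
python3 - <<'E'
from h import *
snap('side','s4.png')
i=cv2.imread('pics/s4.png')[140:300,230:390];cv2.imwrite('pics/s4c.png',cv2.resize(i,None,fx=3.5,fy=3.5))
E
```

```text
time: 22.6
tool_pos: [471.2, 31.7, 36.2]
tcp_rot: [2.971, 0.021, -1.522]
contact_force: [-0.6, -0.2, -2.3]
grip_width: 56.0
```

View pics/s4c.png

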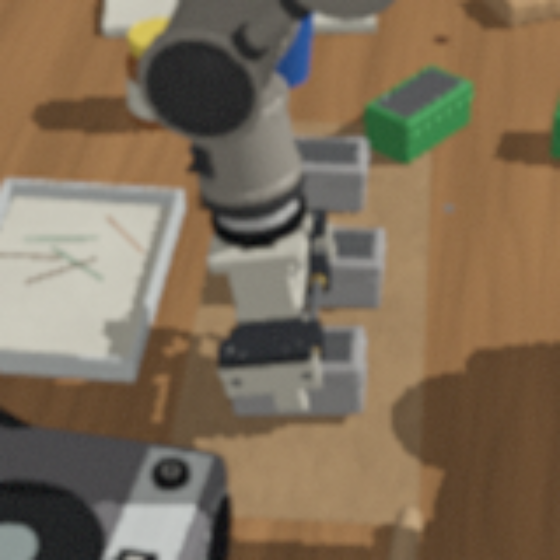

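```bash
python3 -m handwheel '{"translation":[[0,0,-0.02],[0,0,-0.015],[0,0,-0.01],[0,0,-0.01],[0,0,-0.01],[0,0,-0.01],[0,0,-0.01],[0,0,-0.01]],"twist":[0,0,0,0,0,0,0,0]}'; python3 -m handwheel '{"translation":[[0,0,0],[0,0,0],[0,0,0],[0,0,0],[0,0,0.3],[0,0,0.3],[0,-0.4,0],[0,-0.4,0]],"twist":[0,0,0,0,0,0,0,0]}' 0
python3 - <<'E'
from h import *
snap('side','s5.png')
i=cv2.imread('pics/s5.png')[140:300,230:390];cv2.imwrite('pics/s5c.png',cv2.resize(i,None,fx=3.5,fy=3.5))
E
```

```text
time: 23.65
tool_pos: [469.3, 31.6, 30.4]
tcp_rot: [2.969, 0.019, -1.521]
contact_force: [-4.9, 0.5, 13.6]
grip_width: 55.9
time: 24.65
tool_pos: [469.4, -87.8, 122.6]
tcp_rot: [2.968, 0.019, -1.514]
contact_force: [1.9, -0.5, -0.2]
grip_width: 91.8
```

View pics/s5c.png

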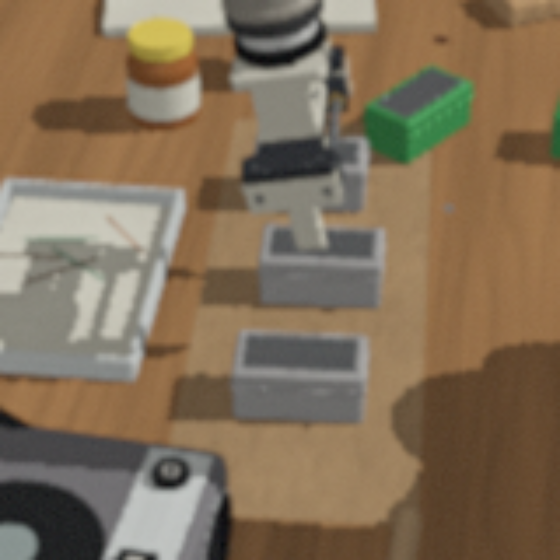

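```bash
python3 -m handwheel '{"translation":[[-0.01,-0.14,0],[0,0,0],[0,0,-0.2],[0,0,-0.2],[0,0,-0.13],[0,0,-0.05],[0,0,0],[0,0,0]],"twist":[0,0,0,0,0,0,0,0]}' 0
```

```text
time: 25.7
tool_pos: [468.8, -113.1, 33.9]
tcp_rot: [2.971, 0.017, -1.52]
contact_force: [-0.5, 1.3, -0.4]
grip_width: 91.9
```

```bash
python3 -m handwheel '{"translation":[[-0.01,-0.02,-0.015],[0,0,0],[0,0,0],[0,0,0],[0,0,0],[0,0,0],[0,0,0],[0,0,0]],"twist":[0,0,0,0,0,0,0,0]}' 255; python3 -m handwheel '{"translation":[[0,0,0.2],[0,0,0.3],[0,0,0.2],[0,0,0],[0.4,0.02,0],[0.4,0.02,0],[-0.4,-0.02,0],[-0.4,-0.02,0]],"twist":[0,0,0,0,0,0,0,0]}'; python3 samp.py 10
```

```text
time: 26.7
tool_pos: [468.1, -116.8, 33.1]
tcp_rot: [2.974, 0.015, -1.52]
contact_force: [-0.2, 0.1, 0.7]
grip_width: 55.9
time: 27.7
tool_pos: [472.5, -117.1, 125.2]
tcp_rot: [2.961, 0.021, -1.52]
contact_force: [0.1, -0.6, -2.5]
grip_width: 56.1
[[ 27.75  462.853  -7.861   1.382  -3.304   0.073   0.349   0.02  -49.126 -39.828  -3.071]
 [ 27.8   466.446   0.452  -0.362  -1.658   0.008  -0.134   0.045 -48.053 -18.354   0.602]
 [ 27.85  470.283   2.001  -0.141  -2.636   0.016  -0.153   0.017 -47.115 -17.575   1.196]
 [ 27.9   472.748   1.267  -0.185  -1.949   0.024  -0.181   0.008 -47.054 -18.197   1.11 ]
 [ 27.95  474.093   0.166   0.494  -1.774   0.037  -0.151  -0.038 -47.218 -18.96    0.985]
 [ 28.    474.7     0.657   0.082  -3.176  -0.012  -0.171  -0.008 -47.361 -19.536   0.909]
 [ 28.05  474.935   0.9    -0.021  -2.171   0.016  -0.172   0.021 -47.447 -19.912   0.87 ]
 [ 28.1   474.888  -0.594  -0.535  -2.944   0.009  -0.17   -0.01  -47.486 -20.14    0.852]
 [ 28.15  474.781  -0.739   0.806  -1.948  -0.016  -0.131   0.005 -47.497 -20.268   0.845]
 [ 28.2   474.63    0.356  -0.067  -2.39    0.049  -0.17    0.043 -47.493 -20.335   0.843]]
[ 27.975 472.036  -0.34    0.145  -2.395   0.02   -0.108   0.01  -47.585 -21.31    0.514] 
 [0.144 4.016 2.622 0.555 0.563 0.025 0.153 0.024 0.577 6.24  1.205]
[ 474.62980106 -117.45464625  129.23154214] [ 2.9667579   0.01878652 -1.52051591] 55.66399110070364
```

```bash
python3 -m handwheel '{"translation":[[0.4,0.02,0.02],[0.4,0.02,0.02],[-0.4,-0.02,0],[-0.4,-0.02,0],[0.4,0.02,0],[0.4,0.02,0],[-0.4,-0.02,0],[-0.4,-0.02,0]],"twist":[0,0,0,0,0,0,0,0]}'; python3 samp.py 8 | tail -6
```

```text
time: 29.2
tool_pos: [471.4, -114.3, 111.3]
tcp_rot: [2.926, 0.034, -1.518]
contact_force: [-0.4, -1.2, -1.5]
grip_width: 55.7
 [ 29.5   473.421  -0.041   0.005  -2.004   0.065  -0.18   -0.035 -48.52  -18.862   1.123]
 [ 29.55  473.428   0.222   1.008  -2.434  -0.004  -0.245   0.067 -48.663 -19.274   1.082]
 [ 29.6   473.239  -0.38   -0.373  -2.508  -0.037  -0.209   0.016 -48.725 -19.506   1.064]]
[ 29.425 470.081  -0.793   0.291  -2.34    0.01   -0.183   0.013 -48.793 -20.948   0.617] 
 [0.115 4.246 2.619 0.713 0.655 0.053 0.148 0.036 0.985 7.411 1.396]
[ 473.23864677 -114.64916186  113.88568815] [ 2.93058226  0.03258646 -1.51927498] 56.04905633914947
```

```bash
python3 -m handwheel '{"translation":[[-0.03,-0.015,-0.2],[0,0,-0.2],[0,0,-0.07],[0,0,-0.03],[0,0,-0.02],[0,0,-0.02],[0,0,-0.02],[0,0,-0.02]],"twist":[0,0,0,0,0,0,0,0]}'
```

```text
time: 30.6
tool_pos: [473.9, -118.0, 33.2]
tcp_rot: [2.939, 0.027, -1.516]
contact_force: [-7.1, 4.1, 27.6]
grip_width: 55.8
```

```bash
python3 -m handwheel '{"translation":[[0,0,0],[0,0,0],[0,0,0],[0,0,0],[0,0,0.3],[0,0,0.3],[0.06,-0.4,0],[0.06,-0.4,0]],"twist":[0,0,0,0,0,0,0,0]}' 0
python3 - <<'E'
from h import *
snap('side','s6.png')
i=cv2.imread('pics/s6.png')[140:300,230:390];cv2.imwrite('pics/s6c.png',cv2.resize(i,None,fx=3.5,fy=3.5))
c=snap('wrist','w6.png'); print(get_obs()['tool_pos'],[(round(d['score'],2),np.round(w(c,d['position']),1).tolist()) for d in spot_point('wrist','tin_3_mid')])
E
```

```text
time: 31.6
tool_pos: [493.3, -237.5, 127.6]
tcp_rot: [2.941, 0.026, -1.509]
contact_force: [1.6, -0.0, 0.3]
grip_width: 92.1
[ 493.4285305  -241.72837731  127.17440079] [(0.89, [496.4, -262.8, 26.1])]
```

View pics/s6c.png

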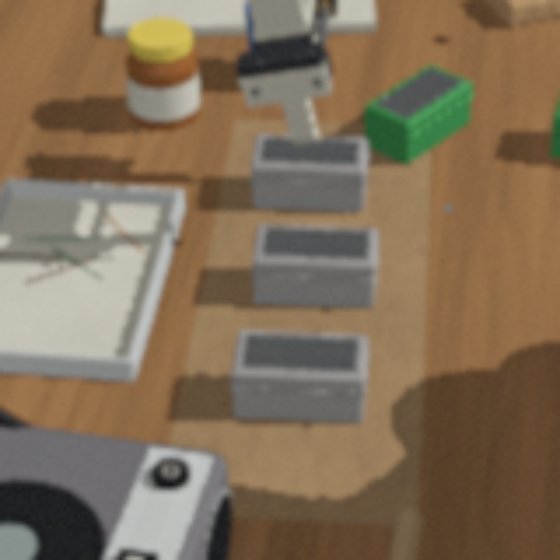

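View pics/w6.png

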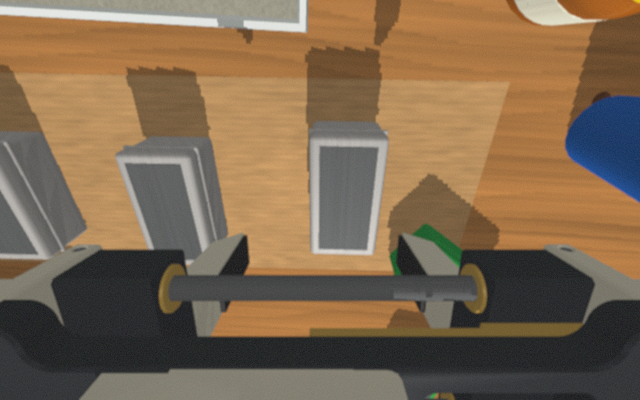

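```bash
python3 - <<'E'
from h import *
c=capture('wrist');print(ray(c,430,228,50),ray(c,400,245,50),get_obs()['tool_pos'])
q=np.array([ray(c,*a,50) for a in [(311,134),(387,137),(375,253),(312,254)]]);print(q.mean(0))
E
python3 -m handwheel '{"translation":[[0,-0.14,0],[0,0,0],[0,0,-0.2],[0,0,-0.2],[0,0,-0.15],[0,0,-0.06],[0,0,0],[0,0,0]],"twist":[0,0,0,0,0,0,0,0]}' 0
```

```text
[ 471.64692616 -325.68019493   50.        ] [ 452.57157936 -304.64975521   50.        ] [ 492.33072205 -236.97775666  126.41964099]
[ 491.77190946 -254.67017529   50.        ]
time: 32.8
tool_pos: [493.0, -254.0, 33.6]
tcp_rot: [2.939, 0.029, -1.508]
contact_force: [0.4, -0.4, -0.3]
grip_width: 91.8
```

```bash
python3 -m handwheel '{"translation":[[0,-0.02,-0.01],[0,0,0],[0,0,0],[0,0,0],[0,0,0],[0,0,0],[0,0,0],[0,0,0]],"twist":[0,0,0,0,0,0,0,0]}' 255; python3 -m handwheel '{"translation":[[0,0.02,0.2],[0,0.02,0.3],[0,0,0.2],[0,0,0],[0.4,0.02,0],[0.4,0.02,0],[-0.4,-0.02,0],[-0.4,-0.02,0]],"twist":[0,0,0,0,0,0,0,0]}'; python3 samp.py 10
```

```text
time: 33.8
tool_pos: [494.0, -258.1, 34.1]
tcp_rot: [2.943, 0.026, -1.508]
contact_force: [0.1, -0.6, 0.9]
grip_width: 56.2
time: 34.8
tool_pos: [498.1, -251.4, 121.4]
tcp_rot: [2.928, 0.038, -1.506]
contact_force: [0.3, -0.4, -2.6]
grip_width: 56.2
[[ 34.85  488.587  -5.586   0.306  -5.175   0.032   0.113  -0.053 -63.473 -41.25   -2.419]
 [ 34.9   491.981  -0.87    0.815  -1.949   0.042  -0.22   -0.015 -55.907 -20.14    0.593]
 [ 34.95  495.488   0.813  -0.321  -2.736   0.022  -0.235  -0.026 -54.538 -19.302   1.2  ]
 [ 35.    497.762   0.234   0.13   -3.003   0.04   -0.273   0.002 -54.133 -20.681   0.851]
 [ 35.05  499.11    0.206  -0.101  -2.488   0.019  -0.212   0.001 -54.662 -20.535   1.122]
 [ 35.1   499.824   0.367  -0.888  -2.523   0.004  -0.22   -0.012 -54.883 -21.009   1.078]
 [ 35.15  500.134   1.515   0.917  -2.194   0.061  -0.226   0.068 -55.036 -21.363   1.043]
 [ 35.2   500.146   0.073  -0.61   -2.461   0.018  -0.218   0.054 -55.132 -21.617   1.02 ]
 [ 35.25  500.085  -0.241  -0.844  -2.611   0.031  -0.199   0.004 -55.199 -21.763   1.01 ]
 [ 35.3   499.926  -0.249   0.844  -2.643  -0.019  -0.202   0.038 -55.23  -21.849   1.001]]
[ 35.075 497.304  -0.374   0.025  -2.778   0.025  -0.189   0.006 -55.819 -22.951   0.65 ] 
 [0.144 3.849 1.841 0.656 0.844 0.021 0.103 0.035 2.591 6.146 1.035]
[ 499.92633652 -251.88793504  126.39195317] [ 2.93392164  0.03436438 -1.50719575] 55.922981557504855
```

```bash
python3 -m handwheel '{"translation":[[0.2,0.01,0],[0.2,0.01,0],[0.2,0.01,0],[0,0,0],[0,0,0],[0,0,0],[-0.4,-0.02,0],[-0.4,-0.02,0]],"twist":[0,0,0,0,0,0,0,0]}'; python3 samp.py 14
```

```text
time: 36.3
tool_pos: [472.3, -252.7, 125.1]
tcp_rot: [2.936, 0.032, -1.503]
contact_force: [-0.0, -1.6, -2.0]
grip_width: 56.4
[[ 36.35  462.305  -5.979   0.953  -4.496   0.036   0.209   0.038 -59.895 -43.385  -3.322]
 [ 36.4   466.56    0.774   0.838  -1.732   0.06   -0.164  -0.055 -54.415 -19.226   0.647]
 [ 36.45  470.727   0.89   -0.166  -2.254  -0.017  -0.226   0.036 -52.521 -18.33    1.235]
 [ 36.5   473.371   0.241  -0.29   -2.584  -0.001  -0.169  -0.022 -52.556 -19.061   1.187]
 [ 36.55  474.835  -0.037  -0.666  -1.46   -0.045  -0.204   0.033 -52.911 -19.924   1.093]
 [ 36.6   475.519  -1.002   0.432  -2.768  -0.042  -0.095   0.022 -53.18  -20.564   1.033]
 [ 36.65  475.751   0.495   0.054  -2.647  -0.002  -0.301   0.017 -53.351 -21.005   1.   ]
 [ 36.7   475.703   0.23    0.724  -2.459   0.011  -0.241  -0.006 -53.347 -21.179   1.005]
 [ 36.75  475.58   -0.443  -0.239  -1.934  -0.01   -0.164  -0.005 -53.316 -21.297   0.993]
 [ 36.8   475.414  -0.315  -0.355  -1.869   0.015  -0.236   0.002 -53.257 -21.356   0.986]
 [ 36.85  475.205   0.887  -0.074  -3.142   0.05   -0.259  -0.02  -53.189 -21.374   0.983]
 [ 36.9   475.039   1.027  -0.472  -2.27   -0.021  -0.277   0.021 -53.122 -21.369   0.983]
 [ 36.95  474.856  -0.098  -0.379  -2.239   0.026  -0.24   -0.061 -53.065 -21.354   0.983]
 [ 37.    474.757  -0.816   0.36   -1.541  -0.017  -0.207   0.033 -53.019 -21.335   0.984]]
[ 36.675 473.259  -0.296   0.052  -2.385   0.003  -0.184   0.002 -53.653 -22.197   0.699] 
 [0.202 3.899 1.692 0.502 0.747 0.031 0.12  0.031 1.783 5.959 1.122]
[ 474.75697237 -252.66698196  125.09818809] [ 2.93681938  0.03247578 -1.50328442] 55.98699495323173
```

```bash
python3 -m handwheel '{"translation":[[0.4,0.02,0],[0.4,0.02,0],[-0.4,-0.02,0],[-0.4,-0.02,0],[0,0,0],[0,0,0],[0.4,0.02,0],[0.4,0.02,0]],"twist":[0,0,0,0,0,0,0,0]}'; python3 samp.py 14
```

```text
time: 38.0
tool_pos: [600.5, -248.3, 116.3]
tcp_rot: [2.929, 0.037, -1.505]
contact_force: [0.8, -1.0, -2.0]
grip_width: 56.2
[[ 38.05  607.282   2.309   0.95   -1.589   0.109  -0.415  -0.007 -72.318 -16.313   4.263]
 [ 38.1   603.805   1.215  -0.295  -2.557  -0.025  -0.201  -0.005 -64.69  -26.089   1.29 ]
 [ 38.15  600.908  -0.706   1.031  -2.193   0.023  -0.12   -0.035 -64.617 -25.759   0.911]
 [ 38.2   599.169  -1.636   1.474  -2.33    0.089  -0.121   0.027 -63.668 -24.857   1.121]
 [ 38.25  598.076  -1.033  -0.607  -2.636   0.024  -0.124  -0.016 -63.89  -24.498   0.921]
 [ 38.3   597.487  -0.02    0.198  -2.195   0.005  -0.103   0.03  -63.827 -24.172   0.94 ]
 [ 38.35  597.243   0.194   0.047  -2.079   0.062  -0.131   0.004 -63.848 -23.933   0.971]
 [ 38.4   597.175   0.153   0.48   -2.827   0.077  -0.106  -0.019 -63.94  -23.797   0.987]
 [ 38.45  597.195  -0.511  -0.247  -2.366  -0.009  -0.134   0.038 -64.07  -23.732   0.995]
 [ 38.5   597.298  -0.676  -0.242  -2.36   -0.03   -0.164   0.088 -64.207 -23.711   0.999]
 [ 38.55  597.391  -0.038   0.41   -2.515  -0.016  -0.155   0.012 -64.334 -23.713   1.001]
 [ 38.6   597.486   0.358   1.339  -2.886   0.026  -0.166  -0.015 -64.44  -23.726   1.002]
 [ 38.65  597.585  -0.47   -0.219  -2.454   0.017  -0.199   0.001 -64.521 -23.741   1.002]
 [ 38.7   597.646   0.003  -0.422  -2.829   0.022  -0.113   0.046 -64.577 -23.754   1.003]]
[ 38.375 598.982  -0.061   0.278  -2.415   0.027  -0.161   0.011 -64.782 -23.7     1.243] 
 [0.202 2.925 0.931 0.659 0.332 0.041 0.077 0.031 2.115 2.184 0.842]
[ 597.64612249 -248.44109137  115.58387363] [ 2.92715937  0.03839312 -1.50553619] 55.9972704457909
```

Tin 3 shows a distinct delayed knock in the joint torques; tins 1 and 2 gave smooth traces. I'll carry tin 3 over the tray.

```bash
python3 -m handwheel '{"translation":[[0.05,0.1,0.015],[0.08,0.14,0.015],[0.1,0.15,0.015],[0.1,0.15,0.015],[0.1,0.14,0.015],[0.07,0.12,0],[0.05,0.06,0],[0,0,0]],"twist":[0,0,0,0,0,0,0,0]}'
python3 - <<'E'
from h import *
o=get_obs();print(o['tool_pos'],o['tcp_rot'],o['joint_positions'])
for n in ('scene','side'):
    c=snap(n,n+'7.png')
    for l in ('tin_3_mid','tray_mid'):print(n,l,[(round(d['score'],2),np.round(w(c,d['position'])).tolist()) for d in spot_point(n,l)])
E
```

```text
time: 39.7
tool_pos: [685.9, -104.9, 127.9]
tcp_rot: [2.929, 0.04, -1.5]
contact_force: [0.1, 0.3, -2.9]
grip_width: 55.8
[ 685.92152536 -104.91286205  127.89715411] [ 2.92851897  0.03995143 -1.50015839] [-0.24945294  0.88710988  0.89640513 -0.02948769  1.57282351  1.24955126]
scene tin_3_mid [(0.92, [393.0, -376.0, 26.0]), (0.92, [209.0, -367.0, 23.0]), (0.88, [683.0, -108.0, 117.0])]
scene tray_mid [(0.92, [691.0, -103.0, 6.0])]
side tin_3_mid [(0.88, [399.0, -378.0, 32.0]), (0.61, [209.0, -370.0, 29.0]), (0.56, [682.0, -108.0, 123.0])]
side tray_mid [(0.76, [693.0, -97.0, 10.0])]
```

View pics/scene7.png

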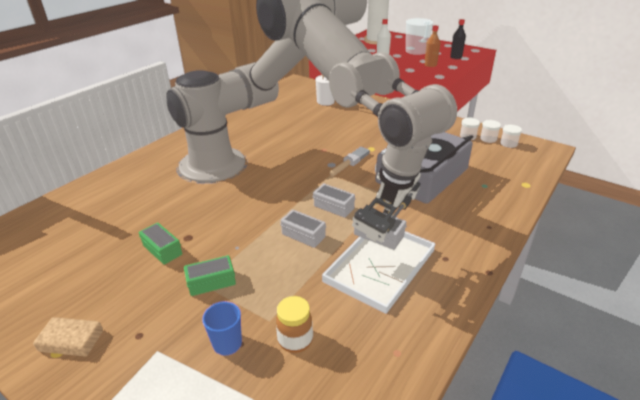

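View pics/side7.png

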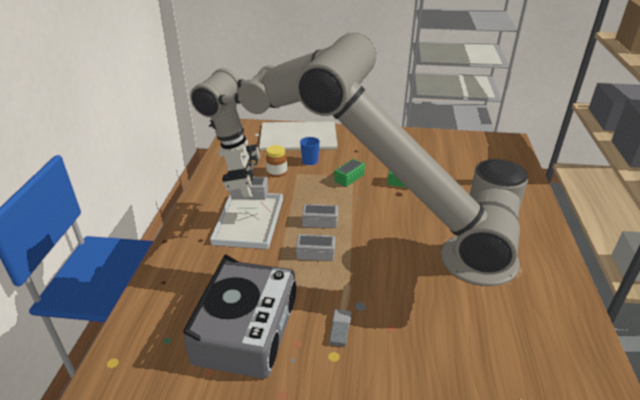

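```bash
python3 -m handwheel '{"translation":[[0.03,0.02,0],[0.03,0.015,0],[0.01,0.005,0],[0,0,0],[0,0,0],[0,0,0],[0,0,0],[0,0,0]],"twist":[0,0,0,0,0,0,0,0]}'
python3 - <<'E'
from h import *
o=get_obs();print(o['tool_pos'],o['tcp_rot'],o['dq'].round(3))
c=snap('side','side8.png')
print([(round(d['score'],2),np.round(w(c,d['position'])).tolist()) for d in spot_point('side','tin_3_mid')])
i=cv2.imread('pics/side8.png')[130:270,190:350];cv2.imwrite('pics/side8c.png',cv2.resize(i,None,fx=4,fy=4))
E
```

```text
time: 41.0
tool_pos: [696.1, -101.7, 128.5]
tcp_rot: [2.929, 0.04, -1.505]
contact_force: [-0.0, -0.2, -1.8]
grip_width: 55.8
[ 696.13091142 -101.74681189  128.45468505] [ 2.92853708  0.03963439 -1.50457123] [ 0.    -0.001  0.    -0.001  0.    -0.   ]
[(0.93, [692.0, -101.0, 122.0]), (0.77, [397.0, -384.0, 32.0]), (0.47, [210.0, -372.0, 30.0]), (0.44, [527.0, 242.0, 117.0])]
```

View pics/side8c.png

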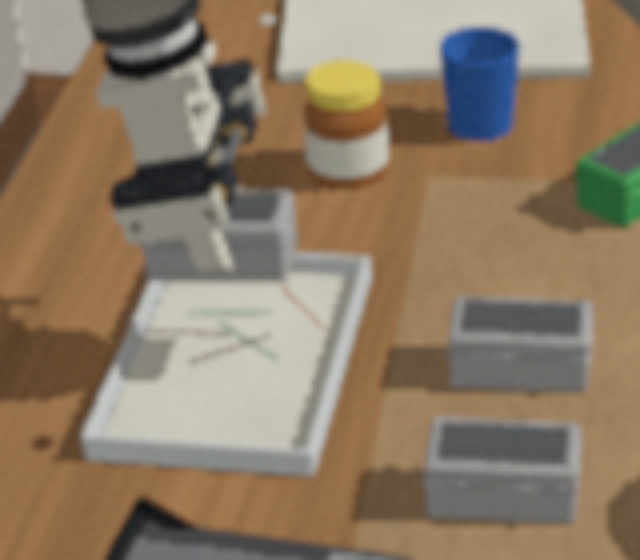

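The side view shows tin 3 level over the tray, with its base at crop rows around 277. The other two tins stand lid up at (522,345) and (505,470), and the cup and jar have not moved. Handing in.

```bash
python3 -c "
from plant import *
print(close_job())"
```

```text
the job is handed in; nothing more can be done
None
```

I handed the job in at about 41 s. The arm is holding tin 3, the right-most tin, still over the middle of the tray.

- **Keys:** I pressed stop first, then power. Each stopped moving at about 10–11 N, which is well past the 5 N for fully down. A later camera view showed stop back up. I didn't zoom in on power after letting it up, but nothing was touching it. No other key was touched.
- **Shaking:** Tin 3 gave clear delayed knocks in the joint torques after two of its stops, and only a weak one after a third. The traces for tins 1 and 2 stayed smooth. Tin 1's test was less clean, because hard single-row reversals had tilted it about 12° in the gripper. I changed to longer strokes for the other two.
- **Tins 1 and 2:** Both stand flat, lid up, on the table. Tin 2 is a few mm from where it started. Setting it down pressed with about 28 N.
- **Final hold:** Tin 3's centre is at about (693, -101, 120) mm, against a tray middle of about (693, -100). Its underside is roughly 90 mm and its centre roughly 114 mm above the tray floor. I chose a height between the two ways of reading "100 mm above".
- **Tilt:** The gripper itself ended tilted about 12°. Tin 3 was gripped flat and its tilt changed only about 1° after that, so it is close to upright.
- **Left alone:** The cup and jar look unmoved in the last pictures. I made no close check of the brush; nothing went near it.

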